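# Load the nut press and pump it snug

### The arm

A 6-joint arm with a two-finger parallel gripper is mounted at the origin on a cart in front of the work surface, level with it; the furniture and walls round the work are solid. World frame = base frame: x ahead of the robot, y to its left, z up, the work surface at z = 0. Lengths are in m, angles in rad, forces in N, time in s.
With the tool pointing down it reaches from about 0.3 to 0.875 m from the base axis. Payload 6.4 kg.
Tool frame: the origin (TCP) lies at the very end of the fingers, on their centre line; the grasp point (between the pads) lies 19 mm behind it; z points along the fingers, y is the line along which they close (so a half turn about z gives the same grasp; the last joint's range is limited). The gripper opens to 85 mm and grips with 20 to 120 N. Pads are 22 mm wide; open, the fingers measure 114 mm over their backs; the gripper's body (76 mm by 85 mm) begins 54 mm behind the grasp point. The pads swing forward as they close: fully open they stand 13 mm farther back than shut.
Start: joints at [-1.429, 0.181, 1.607, -0, 1.354, -0.206], TCP at [0.196, -0.541, 0.231] pointing down, gripper open.
Joint ranges: [-2.99, 2.99], [-0.89, 2.07], [0.3, 2.58], [-1.14, 4.28], [0, 2.63], [-3.12, 3.12]. Speed limits (rad/s): [2.57, 2.57, 3.01, 3.14, 3.14, 3.14].

### API

Orientations are given as a unit quaternion [w, x, y, z].
In Python, from bench import get_obs, optics, workorder gives the robot as it stands.
- The arm moves only by the shell command python3 -m jog, which reads ROWS from standard input. ROWS is a JSON list of rows, 1 to 10 of them, each an object with the fields d (a list: dx, dy, dz in a scale on which 1.0 is 0.75 m), rot (a list: a rotation vector rx, ry, rz in normalised numbers (1 is 2 rad)), jaw (the opening from 0.0 (shut) to 1.0 (fully open)); a field left out counts as zero (the opening has to be given); each row is the pose to reach, as a shift and turn from the pose commanded when the command began, along the tool's axes at that moment; what a row does not reach only later rows make up. A row lasts 1/8 s, in which the tool goes at most 0.0625 m and 0.188 rad, less where a joint would pass 70% of its speed; a pose out of reach is approached as far as the arm can. The fingers move at their own pace and stop on an object; the grip force is fixed at half the most. Time passes only in rows, so rows that do not move let the fingers close. It prints the time, the measured TCP pose, the force, the opening and the grip force at its end. Shift and turn numbers lie between -1 and 1, and a call with a number outside is refused. Input that does not fit is refused with a message, and nothing moves.
- get_obs(): the state, without advancing time (a new reading comes with each control period).
- optics.camera(name): name is "side" or "top" or "wrist"; returns (picture, depth): 480x640x3 uint8, blue, green, red; 480x640 float32, m along the optical axis (not along the pixel's ray), 0 where there is no reading.
- optics.camera_params(name): a dict with "fovy" (degrees; the focal length in pixels is half the picture's height over the tangent of half this angle, whatever the lens; pixels are square), "cx", "cy" (the principal point, pixels), "view" (4x4, takes a point from world to camera coordinates). Camera axes: x right, y up, looking along -z (the intrinsics and any distortion apply to the point x, -y, -z); pixel columns grow to the right and rows downward; lengths in m; the calibration is good to about 2 mm. A picture is of the moment at which its call begins: read the wrist's pose just before it. camera_params takes no time and is no camera call; for the wrist camera it gives the pose at the moment of the call.
- workorder.hand_in(): hands the job in; it is judged then, once.
The state is a dict: "time_s": time; "q": joint angles; "dq": joint speeds; "joint_efforts": joint torques, N m; "eef_pos": TCP position; "eef_rot": TCP orientation; "wrist_force": force on the tool from outside, world axes, zero at the start; "torque": the same for the moment, N m; "opening": opening from 0.0 (shut) to 1.0 (fully open); "grasp_force": force on a finger pad.
Only numpy, scipy, OpenCV 4.12 (cv2) and the standard library are available. Lean on these libraries where they do the work, as an engineer would, in place of code of your own. Each camera call takes 0.05 s, during which the arm holds its last target. There are 200 camera calls.

### The job

Stand one walnut in each of the two wells of the nut press and let go of them. Then pump the orange trigger against the black handle (squeeze, let it swing fully back, squeeze again) until the sprung pad holds both nuts against the anvil and has been pushed about halfway back into the jaw; never push the ram by hand, never bottom the pad out, as that would crack the nuts, and leave the other kitchen things where they are. Finish while still holding the trigger squeezed.

Things in the scene. Friction and masses are not known exactly. Their poses are not given: they have to be found in the camera images.
- press: nut press on a fixed wooden board 160 (x) by 245 (y, from -100 to +145) by 12 mm; origin on its underside, on the worktop. Its +y is the closing direction; along y, from the -y end, lie the tail of the toothed ram, the orange trigger (y = -60 mm), the black handle (y = -20 mm), the jaw block with the sprung pad, the two wells and the steel anvil (face at y = +125 mm, top 44 mm above the worktop)
- well_a (a point): centre of the floor of one well, 12 mm above the worktop, 45 mm to the press's -x side. Each well is 45 mm (press x) by 48 mm (press y), rim 6 mm high, anvil face on its +y side 24 mm from this point
- well_b (a point): the same for the other well, 45 mm to the press's +x side, so the wells are 90 mm apart
- handle_grip (a point): middle of the fixed black handle of the press at squeezing height, 112 mm above the worktop (top of handle 125 mm); handle is 14 mm thick along press y and 26 mm wide along press x there
- trigger_grip (a point): middle of the orange trigger at squeezing height, 112 mm above the worktop when at rest (top of trigger 125 mm); 12 mm thick along press y, 26 mm wide along press x. At rest it stands 40 mm from handle_grip on the -y side, so trigger and handle measure 53 mm over all; it moves with the trigger
- trigger_swing (a joint): swing of the trigger, rad: 0 = at rest (a return spring of 2 to 4 N at trigger_grip brings it back), 0.25 = fully squeezed against the handle (trigger_grip 24 mm nearer to it). Up to the first 12 mm of a squeeze may be idle. A squeeze takes up to about 17 N at trigger_grip
- trigger: the orange trigger lever itself; origin on its pivot, 16 mm above the worktop, below trigger_grip
- ram_travel (a joint): advance of the ram towards the anvil, m; starts at 0 to 0.016. A full stroke from rest moves it 10 to 12 mm, by a pawl on teeth of 5 mm pitch; it stays (12 N of friction) when the trigger is let back. Face of the free pad: press y = 0.056 m + ram_travel, so it clamps the nuts on the anvil from about 0.035
- ram: the toothed steel bar with the dark jaw block, which the pawl pushes; 24 to 56 mm high over the worktop; origin is of no use. Not to be pushed by hand
- pad_press (a joint): how far the sprung pad is pushed back towards the jaw block, m: 0 = free (clear gap of 20 mm between the jaw block and the pad), 0.020 = bottomed out. 0.6 N per mm. Snug is 0.004 to 0.016
- pad: the pad plate that meets the nuts, 132 mm wide, 8 mm thick, 22 to 52 mm above the worktop, rubber face towards +y, on a swivel that lets it rock by 0.07 rad so that it presses both nuts alike; origin is of no use
- walnut_1: a light brown walnut, 34 mm thick, 38 mm high, standing upright on a flat foot of 20 mm; 30 g; hard enough for any finger grip; origin at the centre of its foot, widest from 13 to 23 mm above it; starts on the worktop to the left of the press
- walnut_2: a light brown walnut, 34 mm thick, 38 mm high, standing upright on a flat foot of 20 mm; 30 g; hard enough for any finger grip; origin at the centre of its foot, widest from 13 to 23 mm above it; starts on the worktop to the left of the press
- mug_1: small blue mug, 59 x 84 x 53 mm, bystander; origin under its middle. It stands at the back between the kettle and a tall grey wall pier, which fills the right side (x over 0.48 m, y under -0.18 m): keep arm and wrist clear of the pier when swinging in from the right
- tin_2: small red and brown food tin, 57 mm wide, 72 mm high, bystander; origin under its middle
- spice_jar_5: spice jar with black cap, 44 mm wide, 96 mm high, bystander; origin under its middle
Not all that is in view belongs to the job. What is shaped like the walnut_1 but blue is not meant. Leave any white look-alike of the walnut_2 alone.

How it is judged:
By the outcome, as a careful person would: the job done as asked, in the order asked, and still so for the second after the job is handed in, while the arm keeps its last pose, push and grip.
It also fails if it takes over 72 s, if anything falls off the work surface, if the arm or the gripper's body presses on something with over 40 N, if the wrist force passes 120 N, or if a joint passes its speed limit or range.

## Working session

There is one attempt and no reset: what is moved stays moved. The work goes in short steps, Python scripts to look and compute and a shell command to move; the robot and the scene stay as the last step left them, time stands still between calls to the robot, and variables do not carry over. Pictures are saved under pics/ and viewed, at most 10 in all, crops included, and the job is handed in when it is done.

```bash
ls; mkdir -p pics; cat > h.py <<'E'
import numpy as np, cv2
from bench import get_obs, optics, workorder
def K(n):
    p=optics.camera_params(n); f=240/np.tan(np.radians(p['fovy'])/2); return f,p['cx'],p['cy'],np.array(p['view'])
def ray(n,u,v,P=None):
    f,cx,cy,V=P or K(n); d=np.array([(u-cx)/f,-(v-cy)/f,-1.]); R=V[:3,:3]
    return -R.T@V[:3,3], R.T@d
def plane(n,u,v,z,P=None):
    o,d=ray(n,u,v,P); return o+d*(z-o[2])/d[2]
def pt(n,u,v,dep,P=None):
    o,d=ray(n,u,v,P); return o+d*dep
def proj(n,X,P=None):
    f,cx,cy,V=P or K(n); c=V[:3,:3]@np.array(X)+V[:3,3]; return cx+f*c[0]/-c[2], cy-f*c[1]/-c[2]
E
python3 - <<'E'
from h import *
print(get_obs())
for n in("side","top","wrist"):
    p=optics.camera_params(n);print(n,{k:(np.round(v,3).tolist()) for k,v in p.items()})
    a,d=optics.camera(n);cv2.imwrite(f"pics/{n}0.png",a);np.savez(f"pics/{n}0.npz",a=a,d=d)
E
```

```text
pics
{'time_s': 0.0, 'q': array([-1.42926304e+00,  1.81538391e-01,  1.60801022e+00, -1.91506008e-06,
        1.35378218e+00, -2.06284278e-01]), 'dq': array([-0.00033246, -0.0003175 , -0.00059857,  0.00137487,  0.0007981 ,
        0.00013862]), 'joint_efforts': array([ 4.49406298e-04, -4.44866323e+01, -3.51337981e+01, -1.34510869e-04,
        9.41658363e-03,  2.47560104e-05]), 'eef_pos': array([ 0.19593235, -0.54000515,  0.23038456]), 'eef_rot': array([-8.68647194e-04,  9.84915535e-01,  1.73033619e-01,  2.71973341e-05]), 'wrist_force': array([0.06937655, 0.73143541, 0.39467259]), 'torque': array([0.02435904, 0.01791473, 0.03497589]), 'grasp_force': 0.0, 'opening': 0.9977123003121513}
side {'fovy': 53.304, 'cx': 327.672, 'cy': 242.67, 'view': [[-0.975, -0.222, -0.016, 0.569], [0.095, -0.478, 0.873, -0.054], [-0.201, 0.85, 0.487, -0.95], [0.0, 0.0, 0.0, 1.0]]}
top {'fovy': 47.521, 'cx': 320.584, 'cy': 242.259, 'view': [[0.002, -1.0, 0.012, 0.175], [0.999, 0.003, 0.04, -0.544], [-0.04, 0.012, 0.999, -1.056], [0.0, 0.0, 0.0, 1.0]]}
wrist {'fovy': 67.871, 'cx': 317.878, 'cy': 236.551, 'view': [[0.34, -0.94, -0.001, -0.574], [0.893, 0.323, -0.314, 0.039], [0.295, 0.105, 0.95, -0.381], [0.0, 0.0, 0.0, 1.0]]}
```

View pics/top0.png

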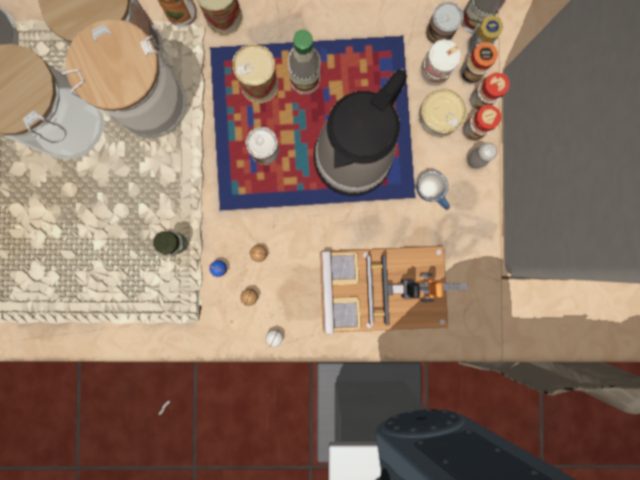

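View pics/side0.png

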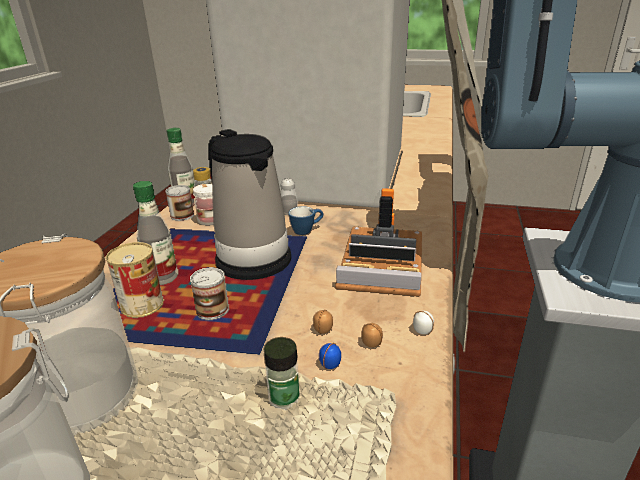

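Top view: brown walnuts at (259,253) and (249,297). Look-alikes are the blue one at (218,268) and the white one at (275,338); the jars and tins are clearly different. The press is at about (385,290), with its anvil at (327,290) and the trigger at (437,288), so press +y ≈ world +y. In the side view the brown walnuts are at (322,321) and (372,335), blue at (330,356), white at (423,323). I choose the two brown ones.

```bash
cat > m.py <<'E'
from h import *
T=np.load('pics/top0.npz');S=np.load('pics/side0.npz')
def tri(a,b,c,d):
    o1,d1=ray('top',a,b);o2,d2=ray('side',c,d)
    A=np.stack([d1,-d2],1);s=np.linalg.lstsq(A,o2-o1,rcond=None)[0]
    p,q=o1+d1*s[0],o2+d2*s[1];return (p+q)/2,np.linalg.norm(p-q)
def blob(im,u,v,r,kind):
    h=cv2.cvtColor(im,cv2.COLOR_BGR2HSV);
    if kind=='nut': m=cv2.inRange(h,(5,120,50),(18,255,235))
    if kind=='or': m=cv2.inRange(h,(5,210,150),(18,255,255))
    w=np.zeros_like(m);cv2.circle(w,(u,v),r,255,-1);m&=w
    n,l,s,c=cv2.connectedComponentsWithStats(m);i=1+np.argmax(s[1:,4]);return c[i],s[i].tolist()
for t,s in(((259,253),(322,321)),((249,297),(372,335))):
    a,sa=blob(T['a'],*t,16,'nut');b,sb=blob(S['a'],*s,18,'nut')
    print(a,sa,b,sb,tri(*a,*b),'plane19',plane('top',*a,.019),plane('side',*b,.019), 'dep',T['d'][t[1],t[0]],pt('top',*a,T['d'][t[1],t[0]]))
for u,v in((322,248),(444,245),(448,329),(323,334)): print('corner',plane('top',u,v,.012))
d=T['d']
P=np.array([pt('top',u,v,d[v,u]) for v in range(240,338) for u in range(315,470)]).reshape(98,155,3)
np.save('pics/P.npy',P)
# anvil/tall pieces by height
for lo,hi in((.036,.05),(.05,.06),(.115,.135)):
    m=((P[...,2]>lo)&(P[...,2]<hi)).astype(np.uint8)
    n,l,s,c=cv2.connectedComponentsWithStats(m)
    for i in range(1,n):
        if s[i,4]>15: q=P[l==i];print(lo,s[i].tolist(),q.mean(0).round(4),q.min(0).round(3),q.max(0).round(3))
c=T['a'][225:350,205:460];c2=S['a'][180:390,290:450]
cv2.imwrite('pics/crop1.png',cv2.resize(c,None,fx=3,fy=3,interpolation=cv2.INTER_CUBIC))
cv2.imwrite('pics/crop2.png',cv2.resize(c2,None,fx=2.8,fy=2.8,interpolation=cv2.INTER_CUBIC))
E
python3 m.py
```

```text
[258.61666667 252.275     ] [251, 246, 15, 14, 120] [322.54907162 321.5066313 ] [313, 310, 20, 24, 377] (array([0.52419586, 0.2970187 , 0.01767108]), np.float64(0.001303387149548136)) plane19 [0.52353078 0.29674206 0.019     ] [0.52442778 0.29874373 0.019     ] dep 1.0357563 [0.52312465 0.29482287 0.03796235]
[249.52 295.96] [242, 289, 15, 15, 125] [371.60287081 334.77033493] [362, 323, 21, 25, 418] (array([0.43977186, 0.31391165, 0.01776757]), np.float64(0.001189990549053372)) plane19 [0.43925482 0.31367951 0.019     ] [0.44018106 0.31549079 0.019     ] dep 1.0324498 [0.44034945 0.31148134 0.03774784]
corner [0.53234016 0.17402098 0.012     ]
corner [ 0.53885265 -0.0647085   0.012     ]
corner [ 0.37540589 -0.07140302  0.012     ]
corner [0.36555893 0.17171317 0.012     ]Traceback (most recent call last):
  File "m.py", line 18, in <module>
    P=np.array([pt('top',u,v,d[v,u]) for v in range(240,338) for u in range(315,470)]).reshape(98,155,3)
                ~~^^^^^^^^^^^^^^^^^^
  File "h.py", line 11, in pt
    o,d=ray(n,u,v,P); return o+d*dep
        ~~~^^^^^^^^^
  File "h.py", line 6, in ray
    f,cx,cy,V=P or K(n); d=np.array([(u-cx)/f,-(v-cy)/f,-1.]); R=V[:3,:3]
                   ~^^^
  File "h.py", line 4, in K
    p=optics.camera_params(n); f=240/np.tan(np.radians(p['fovy'])/2); return f,p['cx'],p['cy'],np.array(p['view'])
ValueError: time passes only in moves, steps and waits
```

```bash
sed -i "s/^P=np.array(\[pt('top',u,v,d\[v,u\])/Kt=K('top')\nP=np.array([pt('top',u,v,d[v,u],Kt)/" m.py; python3 m.py | tail -n +7
```

```text
0.036 [7, 11, 12, 83, 696] [0.448  0.1644 0.0433] [0.371 0.153 0.037] [0.526 0.175 0.049]
0.036 [51, 17, 19, 67, 240] [0.4543 0.076  0.0427] [0.39  0.057 0.036] [0.515 0.091 0.05 ]
0.036 [52, 29, 2, 14, 18] [0.4785 0.0889 0.0456] [0.468 0.088 0.038] [0.492 0.09  0.05 ]
0.036 [67, 30, 2, 15, 16] [0.4759 0.0604 0.0409] [0.463 0.06  0.037] [0.49  0.061 0.049]
0.036 [127, 43, 21, 8, 82] [ 0.4586 -0.0742  0.0384] [ 0.452 -0.093  0.036] [ 0.466 -0.054  0.042]
0.036 [73, 44, 16, 12, 94] [0.4533 0.0397 0.04  ] [0.443 0.022 0.036] [0.464 0.05  0.049]
0.036 [104, 45, 4, 7, 16] [ 0.4567 -0.012   0.0457] [ 0.451 -0.015  0.037] [ 0.462 -0.01   0.05 ]
0.036 [68, 49, 2, 17, 18] [0.4382 0.0588 0.0423] [0.424 0.058 0.037] [0.454 0.06  0.05 ]
0.036 [53, 51, 2, 16, 17] [0.4369 0.0872 0.0446] [0.423 0.086 0.039] [0.451 0.088 0.05 ]
0.036 [54, 71, 3, 14, 21] [0.3993 0.085  0.0462] [0.388 0.082 0.039] [0.413 0.086 0.05 ]
0.05 [67, 15, 8, 71, 308] [0.4531 0.056  0.0547] [0.388 0.049 0.05 ] [0.518 0.062 0.059]
0.05 [52, 28, 5, 40, 87] [0.4573 0.0857 0.0518] [0.421 0.082 0.05 ] [0.494 0.09  0.056]
0.05 [88, 40, 12, 19, 88] [0.4584 0.0171 0.0565] [0.438 0.003 0.05 ] [0.472 0.023 0.06 ]
0.05 [106, 46, 8, 6, 34] [ 0.4564 -0.0173  0.0554] [ 0.451 -0.023  0.051] [ 0.461 -0.012  0.06 ]
0.05 [54, 69, 4, 17, 36] [0.4025 0.083  0.0521] [0.387 0.081 0.05 ] [0.417 0.086 0.056]
0.115 [96, 43, 9, 16, 120] [0.4548 0.0125 0.1225] [0.442 0.005 0.115] [0.468 0.019 0.128]
0.115 [119, 43, 9, 15, 106] [ 0.4563 -0.0274  0.1231] [ 0.444 -0.035  0.115] [ 0.468 -0.022  0.13 ]
```

```bash
ls -la pics
```

```text
total 8644
drwxr-xr-x 2 agent agent    4096 Nov 28 19:46 .
drwxr-xr-x 3 agent agent    4096 Nov 28 19:46 ..
-rw-r--r-- 1 agent agent  364688 Nov 28 19:46 P.npy
-rw-r--r-- 1 agent agent  253693 Nov 28 19:46 crop1.png
-rw-r--r-- 1 agent agent  337925 Nov 28 19:46 crop2.png
-rw-r--r-- 1 agent agent 2150890 Nov 28 19:44 side0.npz
-rw-r--r-- 1 agent agent  534566 Nov 28 19:44 side0.png
-rw-r--r-- 1 agent agent 2150890 Nov 28 19:44 top0.npz
-rw-r--r-- 1 agent agent  413413 Nov 28 19:44 top0.png
-rw-r--r-- 1 agent agent 2150890 Nov 28 19:44 wrist0.npz
-rw-r--r-- 1 agent agent  463955 Nov 28 19:44 wrist0.png
```

```bash
python3 - <<'E'
from h import *
T=np.load('pics/top0.npz');P=np.load('pics/P.npy');k=K('top')
m=((P[...,2]>.036)&(P[...,2]<.05));m[:,20:]=0
r=[]
for v in range(15,92,4):
    q=P[v][m[v]]; 
    if len(q)>3:r.append((q[:,0].mean(),q[:,1].min(),q[:,1].max()))
r=np.array(r);print('anvil',np.polyfit(r[:,0],r[:,1],1),np.polyfit(r[:,0],r[:,2],1),'xs',r[:,0].min(),r[:,0].max())
h=cv2.cvtColor(T['a'],cv2.COLOR_BGR2HSV)
g=cv2.inRange(h,(0,0,70),(179,60,200));w=np.zeros_like(g);w[250:330,334:357]=255;g&=w
n,l,s,c=cv2.connectedComponentsWithStats(g)
for i in range(1,n):
    if s[i,4]>150:
        ctr=np.argwhere(l==i)[:,::-1].astype(np.float32);b=cv2.minAreaRect(ctr);print('well',s[i].tolist(),b,plane('top',*b[0],.012,k))
for nm,v in(('a',(.4051,.1316,.012)),('b',(.4951,.1352,.012))):print(nm,proj('top',v,k))
E
```

```text
anvil [0.0419096  0.13866149] [0.04520821 0.15127186] xs 0.3750395796707916 0.518176442169612
well [334, 255, 21, 25, 495] ((344.0, 267.0), (24.0, 20.0), 90.0) [0.49540821 0.13105427 0.012     ]
well [334, 302, 23, 25, 548] ((345.0, 314.0), (24.0, 22.0), 90.0) [0.40421016 0.12905634 0.012     ]
a (np.float64(343.6915516550319), np.float64(313.5382876127683))
b (np.float64(341.8740723108924), np.float64(267.1535086372963))
```

View pics/crop1.png

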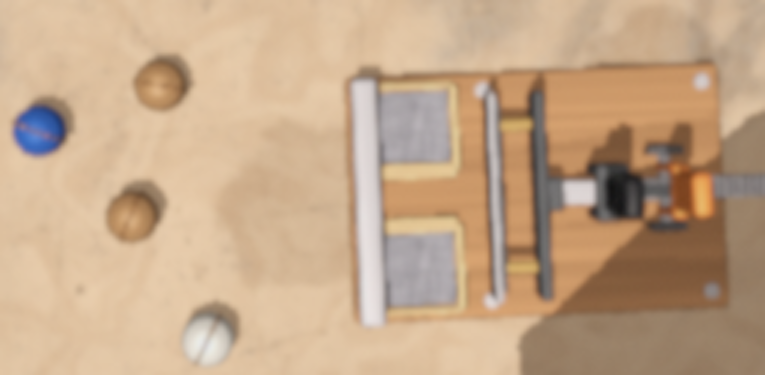

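The crop confirms the two brown walnuts at (160,84) and (132,216), with blue at (40,130) and white at (208,337). The press is yawed about +0.042 rad and the ram is near 0.

```bash
cat > go.py <<'E'
import sys
from h import *
from scipy.spatial.transform import Rotation as R
o=get_obs();q=o['eef_rot'];A=R.from_quat([q[1],q[2],q[3],q[0]])
def d(x,y,z,yaw):
    B=R.from_euler('z',yaw)*R.from_euler('x',np.pi)
    return np.r_[A.inv().apply(np.array([x,y,z])-o['eef_pos']),(A.inv()*B).as_rotvec()].round(4).tolist()
if __name__=='__main__':
    print(o['time_s'],o['eef_pos'].round(4),o['q'].round(2),o['opening'],o['grasp_force'])
    a=list(map(float,sys.argv[1:]))
    for i in range(0,len(a),4):print(d(*a[i:i+4]))
E
python3 go.py .524 .297 .2 1.613  .524 .297 .07 1.613
```

```text
0.15 [ 0.1959 -0.5402  0.2306] [-1.43  0.18  1.61 -0.    1.35 -0.21] 0.9981431343867491 0.0
[0.5938, -0.6752, 0.0316, -0.001, -0.001, -1.2652]
[0.5937, -0.675, 0.1616, -0.001, -0.001, -1.2652]
```

Units first: shifts go in shares of 0.75 m and turns go in shares of 2 rad. So -0.675 m / 0.75 = -0.9, 0.594 m / 0.75 = 0.792, -1.265 rad / 2 = -0.6325.

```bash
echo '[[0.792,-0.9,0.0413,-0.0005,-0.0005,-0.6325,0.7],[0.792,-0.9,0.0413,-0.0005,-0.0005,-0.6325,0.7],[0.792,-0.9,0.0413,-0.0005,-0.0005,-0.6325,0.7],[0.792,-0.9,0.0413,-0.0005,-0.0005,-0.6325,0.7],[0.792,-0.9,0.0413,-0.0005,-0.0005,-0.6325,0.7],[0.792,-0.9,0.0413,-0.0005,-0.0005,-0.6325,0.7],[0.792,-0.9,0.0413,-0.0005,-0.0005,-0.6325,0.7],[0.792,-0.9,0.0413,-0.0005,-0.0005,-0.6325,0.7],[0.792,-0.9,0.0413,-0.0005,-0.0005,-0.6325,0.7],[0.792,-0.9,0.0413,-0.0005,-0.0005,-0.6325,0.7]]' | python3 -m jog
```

```text
refused: ROWS must be a list of objects, one for each row. Nothing was moved.
```

The error is about the shape of the input: a list of objects, one for each row. Fixing that and sending the same move.

```bash
echo '[{"d": [0.792,-0.9,0.0413],"rot": [-0.0005,-0.0005,-0.6325],"jaw": 0.7},{"d": [0.792,-0.9,0.0413],"rot": [-0.0005,-0.0005,-0.6325],"jaw": 0.7},{"d": [0.792,-0.9,0.0413],"rot": [-0.0005,-0.0005,-0.6325],"jaw": 0.7},{"d": [0.792,-0.9,0.0413],"rot": [-0.0005,-0.0005,-0.6325],"jaw": 0.7},{"d": [0.792,-0.9,0.0413],"rot": [-0.0005,-0.0005,-0.6325],"jaw": 0.7},{"d": [0.792,-0.9,0.0413],"rot": [-0.0005,-0.0005,-0.6325],"jaw": 0.7},{"d": [0.792,-0.9,0.0413],"rot": [-0.0005,-0.0005,-0.6325],"jaw": 0.7},{"d": [0.792,-0.9,0.0413],"rot": [-0.0005,-0.0005,-0.6325],"jaw": 0.7},{"d": [0.792,-0.9,0.0413],"rot": [-0.0005,-0.0005,-0.6325],"jaw": 0.7},{"d": [0.792,-0.9,0.0413],"rot": [-0.0005,-0.0005,-0.6325],"jaw": 0.7}]' | python3 -m jog; python3 go.py .524 .297 .2 1.613  .524 .297 .07 1.613
```

```text
time_s: 1.4
eef_pos: [0.4245, 0.043, 0.2099]
eef_rot: [0.001, 0.692, 0.722, -0.0]
wrist_force: [1.8, -1.0, -0.8]
opening: 0.697
grasp_force: 0.0
1.4 [0.4245 0.043  0.2099] [-0.18 -0.15  1.98 -0.    1.3  -0.22] 0.6969252900871462 0.0
[0.2496, 0.1101, 0.0096, 0.0013, 0.0018, -0.0]
[0.2498, 0.1099, 0.1396, 0.0013, 0.0018, -0.0]
```

In the tool's units: 0.25 m / 0.75 = 0.3333, 0.11 m / 0.75 = 0.1467.

```bash
echo '[{"d": [0.3333,0.1467,0.0933],"jaw": 0.7},{"d": [0.3333,0.1467,0.0933],"jaw": 0.7},{"d": [0.3333,0.1467,0.0933],"jaw": 0.7},{"d": [0.3333,0.1467,0.0933],"jaw": 0.7},{"d": [0.3333,0.1467,0.0933],"jaw": 0.7},{"d": [0.3333,0.1467,0.0933],"jaw": 0.7},{"d": [0.3333,0.1467,0.0933],"jaw": 0.7}]' | python3 -m jog; python3 go.py .524 .297 .05 1.613  .524 .297 .008 1.613
python3 - <<'E'
from h import *
k=K('wrist');a,d=optics.camera('wrist');cv2.imwrite('pics/w1.png',a)
h=cv2.cvtColor(a,cv2.COLOR_BGR2HSV);m=cv2.inRange(h,(5,120,50),(18,255,235))
print(proj('wrist',(.524,.297,.019),k),proj('wrist',(.44,.314,.019),k))
n,l,s,c=cv2.connectedComponentsWithStats(m)
for i in range(1,n):
    if s[i,4]>400:print(c[i],s[i].tolist(),plane('wrist',*c[i],.019,k))
E
```

```text
time_s: 2.28
eef_pos: [0.5231, 0.2946, 0.1392]
eef_rot: [0.0, 0.692, 0.722, -0.001]
wrist_force: [0.1, -1.2, -0.0]
opening: 0.701
grasp_force: 0.0
2.275 [0.5231 0.2946 0.1392] [ 0.32  0.33  1.62 -0.    1.19  0.27] 0.7011552488499028 0.0
[0.0025, 0.0011, 0.0891, -0.0007, 0.0019, -0.0001]
[0.0026, 0.0011, 0.1311, -0.0007, 0.0019, -0.0001]
(np.float64(318.34756971505897), np.float64(226.14241558525984)) (np.float64(207.32991353838418), np.float64(200.01897674277788))
[23.01518603 95.58390281] [0, 19, 58, 142, 5268] [0.31803515 0.38193547 0.019     ]
[ 29.0938703  196.46964762] [0, 162, 68, 78, 3377] [0.30712095 0.31122648 0.019     ]
[548.04545455 181.47129187] [537, 170, 23, 29, 418] [0.69181064 0.33833688 0.019     ]
[623.15822785 180.43196203] [606, 170, 34, 27, 632] [0.7469289  0.34137873 0.019     ]
[207.5736715  197.04589372] [183, 175, 50, 45, 1656] [0.44031061 0.31628039 0.019     ]
[319.27913279 223.88550136] [298, 201, 43, 47, 1476] [0.52463792 0.29883322 0.019     ]
[482.2936747  287.18524096] [464, 265, 35, 42, 664] [0.65949332 0.25066597 0.019     ]
[527.46586826 286.75209581] [502, 265, 51, 39, 835] [0.69614871 0.25256468 0.019     ]
[283.8852657  349.58695652] [245, 343, 75, 32, 828] [0.49880576 0.18413822 0.019     ]
[163.76133652 348.88305489] [143, 344, 48, 12, 419] [0.3948392  0.18058627 0.019     ]
[244.95777778 410.88888889] [233, 393, 27, 38, 450] [0.4635241  0.11569423 0.019     ]
```

In the tool's units: 0.131 m / 0.75 = 0.1747, 0.11 m / 0.75 = 0.1467, 0.002 rad / 2 = 0.001.

```bash
echo '[{"d": [0.004,0.0013,0.08],"rot": [0,0.001,0],"jaw": 0.7},{"d": [0.004,0.0013,0.1467],"rot": [0,0.001,0],"jaw": 0.7},{"d": [0.004,0.0013,0.1747],"rot": [0,0.001,0],"jaw": 0.7},{"d": [0.004,0.0013,0.1747],"rot": [0,0.001,0],"jaw": 0.7},{"d": [0.004,0.0013,0.1747],"rot": [0,0.001,0],"jaw": 0.3},{"d": [0.004,0.0013,0.1747],"rot": [0,0.001,0],"jaw": 0.2},{"d": [0.004,0.0013,0.1747],"rot": [0,0.001,0],"jaw": 0.2},{"d": [0.004,0.0013,0.1747],"rot": [0,0.001,0],"jaw": 0.2}]' | python3 -m jog; python3 go.py .524 .297 .12 1.613 .4951 .135 .12 1.613
```

```text
time_s: 3.32
eef_pos: [0.5266, 0.2987, 0.0113]
eef_rot: [0.001, 0.692, 0.722, 0.002]
wrist_force: [-0.7, -1.7, 6.1]
opening: 0.365
grasp_force: 59.6
3.325 [0.5266 0.2987 0.0113] [0.32 0.52 1.66 0.   0.96 0.28] 0.36545121145239634 59.56442428578157
[-0.0014, -0.0021, -0.1087, 0.0049, -0.0017, -0.0]
[-0.162, -0.0378, -0.1091, 0.0049, -0.0017, -0.0]
```

In the tool's units: -0.162 m / 0.75 = -0.216, -0.11 m / 0.75 = -0.1467.

```bash
echo '[{"d": [0,0,-0.08],"jaw": 0.2},{"d": [0,0,-0.1467],"jaw": 0.2},{"d": [-0.0667,-0.0133,-0.1467],"jaw": 0.2},{"d": [-0.1467,-0.0347,-0.1467],"jaw": 0.2},{"d": [-0.216,-0.048,-0.1467],"jaw": 0.2},{"d": [-0.216,-0.048,-0.1467],"jaw": 0.2},{"d": [-0.216,-0.048,-0.1467],"jaw": 0.2}]' | python3 -m jog; cat > nut.py <<'E'
from h import *
import sys
o=get_obs();n0=sys.argv[1]
k=K('side');p=o['eef_pos'];a,d=optics.camera('side')
h=cv2.cvtColor(a,cv2.COLOR_BGR2HSV);m=cv2.inRange(h,(5,120,50),(18,255,235))
# nut mask restricted to depth near TCP
f,cx,cy,V=k;V3=V[:3,:3]
u0,v0=proj('side',p,k);dep=-(V3@p+V[:3,3])[2]
w=np.zeros_like(m);cv2.circle(w,(int(u0),int(v0)),30,255,-1);m&=w;m[abs(d-dep)>.05]=0
ys,xs=np.nonzero(m);print(p,'tcp px',u0,v0,'nut px',xs.min(),xs.max(),ys.min(),ys.max(),len(xs))
c=a[int(v0)-75:int(v0)+75,int(u0)-100:int(u0)+100]
cv2.imwrite(f'pics/{n0}.png',cv2.resize(c,None,fx=3,fy=3,interpolation=cv2.INTER_CUBIC))
E
python3 nut.py s1; python3 go.py .4951 .135 .021 1.613
```

```text
time_s: 4.2
eef_pos: [0.496, 0.1347, 0.1195]
eef_rot: [0.0, 0.692, 0.722, 0.001]
wrist_force: [0.5, 0.9, 0.1]
opening: 0.364
grasp_force: 59.9
[0.49603455 0.13473199 0.11947584] tcp px 357.09364305150785 224.78854372309263 nut px 348 364 210 231 300
4.25 [0.4959 0.1352 0.1192] [ 0.03  0.18  1.86  0.    1.11 -0.01] 0.36460478252719847 59.891859676572494
[-0.0003, -0.0011, 0.0982, 0.002, -0.001, 0.0001]
```

View pics/s1.png

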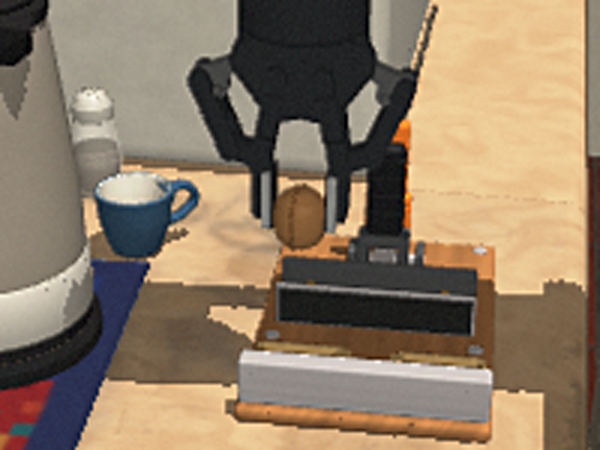

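The side crop shows the walnut upright in the fingers at (300,215). Its foot at row 248 is about 10 mm below the fingertips, and the handle behind it is clear.

In the tool's units: 0.095 m / 0.75 = 0.1267, 0.092 m / 0.75 = 0.1227.

```bash
echo '[{"d": [0,-0.0013,0.0733],"jaw": 0.2},{"d": [0,-0.0013,0.1093],"jaw": 0.2},{"d": [0,-0.0013,0.1227],"jaw": 0.2},{"d": [0,-0.0013,0.1267],"jaw": 0.2},{"d": [0,-0.0013,0.1267],"jaw": 0.2}]' | python3 -m jog
```

```text
time_s: 4.88
eef_pos: [0.4953, 0.1351, 0.0244]
eef_rot: [0.0, 0.692, 0.722, 0.001]
wrist_force: [-0.2, 0.8, 0.5]
opening: 0.364
grasp_force: 59.9
```

In the tool's units: 0.0015 m / 0.75 = 0.002.

```bash
echo '[{"d": [0,0,0.002],"jaw": 0.2},{"d": [0,0,0.002],"jaw": 0.2}]' | python3 -m jog; echo '[{"d": [0,0,0.0013],"jaw": 0.2},{"d": [0,0,0.0013],"jaw": 0.2}]' | python3 -m jog
```

```text
time_s: 5.12
eef_pos: [0.4956, 0.1348, 0.0234]
eef_rot: [0.001, 0.692, 0.722, 0.001]
wrist_force: [-1.6, 0.5, 5.4]
opening: 0.366
grasp_force: 60.4
time_s: 5.38
eef_pos: [0.4956, 0.1348, 0.0233]
eef_rot: [0.001, 0.692, 0.722, 0.001]
wrist_force: [-5.2, 0.1, 14.8]
opening: 0.367
grasp_force: 61.4
```

In the tool's units: -0.13 m / 0.75 = -0.1733, -0.08 m / 0.75 = -0.1067.

```bash
echo '[{"d": [0,0,-0.0027],"jaw": 0.45},{"d": [0,0,-0.0027],"jaw": 0.6},{"d": [0,0,-0.0027],"jaw": 0.6},{"d": [0,0,-0.04],"jaw": 0.6},{"d": [0,0,-0.1067],"jaw": 0.6},{"d": [0,0,-0.1733],"jaw": 0.6},{"d": [0,0,-0.1733],"jaw": 0.6}]' | python3 -m jog; python3 go.py .4402 .314 .1 1.613 .4402 .3145 .01 1.613
python3 - <<'E'
from h import *
k=K('wrist');a,d=optics.camera('wrist');cv2.imwrite('pics/w2.png',a)
h=cv2.cvtColor(a,cv2.COLOR_BGR2HSV);m=cv2.inRange(h,(5,120,50),(18,255,235))
n,l,s,c=cv2.connectedComponentsWithStats(m)
print(proj('wrist',(.495,.135,.031),k))
for i in range(1,n):
    if 400<s[i,4]<6000:print(c[i],s[i].tolist(),plane('wrist',*c[i],.031,k))
E
```

```text
time_s: 6.25
eef_pos: [0.4975, 0.1347, 0.1552]
eef_rot: [0.003, 0.692, 0.722, 0.003]
wrist_force: [-0.2, -0.2, 0.3]
opening: 0.598
grasp_force: 0.0
6.25 [0.4975 0.1347 0.1552] [ 0.03  0.13  1.83  0.    1.17 -0.01] 0.5983939351274662 0.0
[0.1815, -0.0502, 0.0549, 0.009, -0.0006, -0.0001]
[0.1819, -0.051, 0.1449, 0.009, -0.0006, -0.0001]
(np.float64(312.3400383703018), np.float64(227.42350872143868))
[573.36016949  11.10169492] [562, 0, 24, 24, 472] [0.66052003 0.28948319 0.031     ]
[571.19958848  87.29382716] [529, 42, 92, 75, 2430] [0.6713636  0.24370424 0.031     ]
[ 41.59124088 133.05905773] [0, 112, 92, 46, 3014] [0.2995538  0.19786307 0.031     ]
[260.41161826 170.35684647] [160, 167, 198, 9, 1205] [0.45497009 0.17764562 0.031     ]
[313.65346535 228.01272984] [288, 205, 47, 46, 1414] [0.49604246 0.1345588  0.031     ]
[ 96.88739042 320.23533378] [56, 288, 66, 50, 1483] [0.31553042 0.04592601 0.031     ]
[285.7607362  302.17382413] [259, 298, 55, 16, 489] [0.47513403 0.0688067  0.031     ]
[ 70.0122488 372.5630622] [24, 338, 102, 82, 5225] [ 0.28359096 -0.0086145   0.031     ]
[ 15.13704071 395.55213505] [0, 365, 34, 55, 1007] [ 0.22944824 -0.03573976  0.031     ]
[ 17.98472597 441.01796945] [0, 421, 41, 53, 1113] [ 0.22014499 -0.09004702  0.031     ]
```

View pics/w2.png

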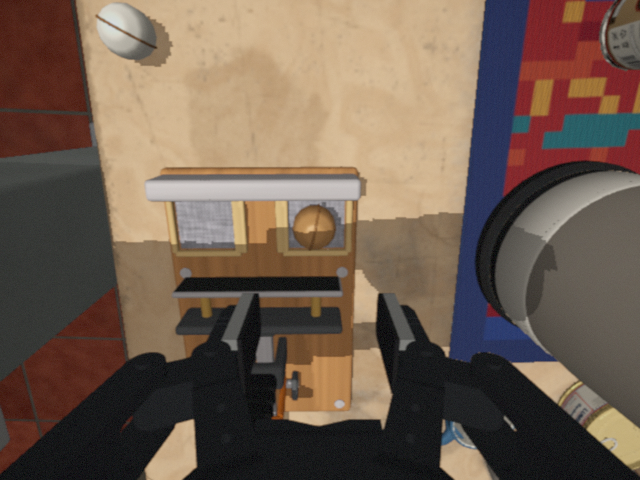

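Walnut 1 stands upright in well_b at (313,228). Well_a at (207,225) is empty and the white look-alike at (127,30) is untouched.

In the tool's units: 0.182 m / 0.75 = 0.2427, 0.12 m / 0.75 = 0.16, 0.005 rad / 2 = 0.0025.

```bash
echo '[{"d": [0.08,-0.0227,0.0133],"rot": [0.0025,0,0],"jaw": 0.7},{"d": [0.16,-0.0453,0.04],"rot": [0.0025,0,0],"jaw": 0.7},{"d": [0.2427,-0.068,0.08],"rot": [0.0025,0,0],"jaw": 0.7},{"d": [0.2427,-0.068,0.12],"rot": [0.0025,0,0],"jaw": 0.7},{"d": [0.2427,-0.068,0.12],"rot": [0.0025,0,0],"jaw": 0.7}]' | python3 -m jog; python3 go.py .4402 .315 .009 1.613
```

```text
time_s: 6.92
eef_pos: [0.4315, 0.3136, 0.0566]
eef_rot: [-0.004, 0.691, 0.723, -0.006]
wrist_force: [-0.2, -1.1, 0.3]
opening: 0.7
grasp_force: 0.0
6.925 [0.4315 0.3136 0.0566] [0.4  0.33 1.82 0.   1.01 0.36] 0.7001581369377917 0.0
[0.0012, 0.0094, 0.0475, -0.0136, 0.0027, 0.002]
```

```bash
echo '[{"jaw": 0.7},{"jaw": 0.7}]' | python3 -m jog; python3 go.py .4402 .315 .009 1.613
```

```text
time_s: 7.18
eef_pos: [0.4371, 0.3138, 0.0622]
eef_rot: [-0.001, 0.693, 0.721, -0.001]
wrist_force: [-0.0, 0.4, 0.7]
opening: 0.698
grasp_force: 0.0
7.175 [0.4371 0.3138 0.0622] [0.4  0.32 1.82 0.   1.01 0.36] 0.6977069030942438 0.0
[0.001, 0.0033, 0.0532, -0.0027, -0.0014, -0.0017]
```

In the tool's units: 0.053 m / 0.75 = 0.0707, 0.035 m / 0.75 = 0.0467, -0.002 rad / 2 = -0.001.

```bash
echo '[{"d": [0.0013,0.004,0.0467],"rot": [-0.001,0,0],"jaw": 0.7},{"d": [0.0013,0.004,0.0707],"rot": [-0.001,0,0],"jaw": 0.7},{"d": [0.0013,0.004,0.0707],"rot": [-0.001,0,0],"jaw": 0.7},{"d": [0.0013,0.004,0.0707],"rot": [-0.001,0,0],"jaw": 0.3},{"d": [0.0013,0.004,0.0707],"rot": [-0.001,0,0],"jaw": 0.2},{"d": [0.0013,0.004,0.0707],"rot": [-0.001,0,0],"jaw": 0.2},{"d": [0.0013,0.004,0.0707],"rot": [-0.001,0,0],"jaw": 0.2}]' | python3 -m jog; python3 go.py .4048 .132 .13 1.613
```

```text
time_s: 8.05
eef_pos: [0.4395, 0.3159, 0.0095]
eef_rot: [-0.001, 0.692, 0.722, 0.0]
wrist_force: [-0.6, -0.6, 5.2]
opening: 0.37
grasp_force: 59.6
8.05 [0.4395 0.3159 0.0095] [0.4  0.42 1.82 0.   0.9  0.36] 0.3701686889259032 59.6016760636121
[-0.1821, -0.0424, -0.1208, -0.0005, -0.0014, 0.0]
```

In the tool's units: -0.182 m / 0.75 = -0.2427, -0.165 m / 0.75 = -0.22.

```bash
echo '[{"d": [0,0,-0.08],"jaw": 0.2},{"d": [0,0,-0.16],"jaw": 0.2},{"d": [-0.08,-0.0187,-0.16],"jaw": 0.2},{"d": [-0.16,-0.0373,-0.16],"jaw": 0.2},{"d": [-0.22,-0.0507,-0.16],"jaw": 0.2},{"d": [-0.2427,-0.056,-0.16],"jaw": 0.2},{"d": [-0.2427,-0.056,-0.16],"jaw": 0.2},{"d": [-0.2427,-0.056,-0.16],"jaw": 0.2}]' | python3 -m jog; python3 go.py .4048 .132 .026 1.613
```

```text
time_s: 9.05
eef_pos: [0.4048, 0.1323, 0.1283]
eef_rot: [-0.001, 0.692, 0.722, -0.0]
wrist_force: [0.1, 0.9, -0.4]
opening: 0.365
grasp_force: 59.8
9.05 [0.4048 0.1323 0.1283] [ 0.03 -0.03  2.06  0.    1.11 -0.01] 0.36549064812200716 59.815250700339675
[-0.0004, 0.0002, 0.1023, -0.0017, -0.001, -0.0002]
```

In the tool's units: 0.103 m / 0.75 = 0.1373, 0.1 m / 0.75 = 0.1333.

```bash
echo '[{"d": [0,0,0.0667],"jaw": 0.2},{"d": [0,0,0.1133],"jaw": 0.2},{"d": [0,0,0.1333],"jaw": 0.2},{"d": [0,0,0.1373],"jaw": 0.2},{"d": [0,0,0.1373],"jaw": 0.2}]' | python3 -m jog;echo '[{"d": [0,0,0.002],"jaw": 0.2},{"d": [0,0,0.0033],"jaw": 0.2},{"d": [0,0,0.0033],"jaw": 0.2}]' | python3 -m jog
```

```text
time_s: 9.68
eef_pos: [0.4051, 0.1322, 0.0258]
eef_rot: [-0.001, 0.692, 0.722, -0.0]
wrist_force: [-0.2, 0.3, -0.2]
opening: 0.369
grasp_force: 59.8
time_s: 10.05
eef_pos: [0.4043, 0.1318, 0.0227]
eef_rot: [-0.001, 0.692, 0.722, -0.001]
wrist_force: [0.2, -0.0, -0.8]
opening: 0.365
grasp_force: 59.8
```

In the tool's units: 0.002 m / 0.75 = 0.0027, 0.001 m / 0.75 = 0.0013.

```bash
echo '[{"d": [0,0,0.0013],"jaw": 0.2},{"d": [0,0,0.0027],"jaw": 0.2},{"d": [0,0,0.0027],"jaw": 0.2}]' | python3 -m jog
```

```text
time_s: 10.42
eef_pos: [0.4043, 0.1319, 0.0214]
eef_rot: [-0.001, 0.692, 0.722, -0.001]
wrist_force: [-4.9, -0.9, 14.6]
opening: 0.366
grasp_force: 61.3
```

In the tool's units: -0.19 m / 0.75 = -0.2533, -0.18 m / 0.75 = -0.24, 0.3 rad / 2 = 0.15.

```bash
echo '[{"d": [0,0,-0.0027],"jaw": 0.45},{"d": [0,0,-0.0027],"jaw": 0.6},{"d": [0,0,-0.0027],"jaw": 0.6},{"d": [0,0,-0.04],"jaw": 0.6},{"d": [0,0,-0.1067],"jaw": 0.6},{"d": [0,0,-0.1733],"jaw": 0.6},{"d": [0,0,-0.24],"rot": [0,0,0.075],"jaw": 1.0},{"d": [0,0,-0.2533],"rot": [0,0,0.15],"jaw": 1.0}]' | python3 -m jog; python3 - <<'E'
from h import *
k=K('wrist');a,d=optics.camera('wrist');cv2.imwrite('pics/w3.png',a)
a,d=optics.camera('top');cv2.imwrite('pics/t3.png',a)
E
python3 go.py .4552 .005 .2 .042 .4552 .005 .093 .042
```

```text
time_s: 11.42
eef_pos: [0.4067, 0.1319, 0.2142]
eef_rot: [0.001, 0.794, 0.608, 0.002]
wrist_force: [0.2, 0.5, -0.3]
opening: 0.987
grasp_force: 0.0
11.525 [0.4057 0.1318 0.212 ] [ 0.03 -0.15  1.98  0.    1.31  0.29] 0.9970321904481847 0.0
[-0.1099, 0.0803, 0.012, -0.0, -0.0012, 1.2698]
[-0.11, 0.0803, 0.119, -0.0, -0.0012, 1.2698]
```

View pics/w3.png

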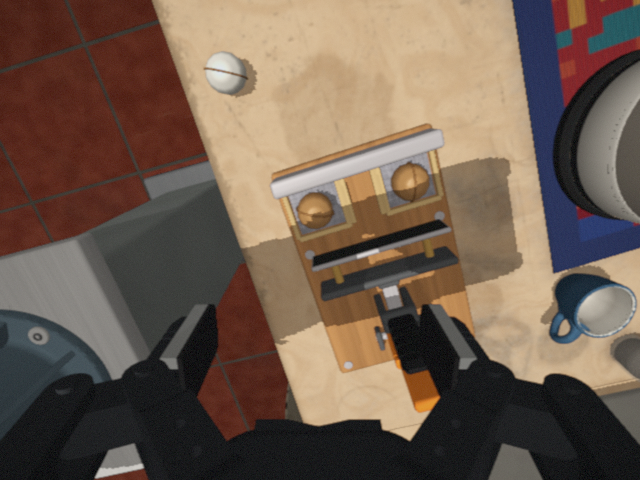

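Both walnuts stand in their wells, at (315,210) and (410,182). Next I move above the handle and trigger.

In the tool's units: -0.11 m / 0.75 = -0.1467, 0.08 m / 0.75 = 0.1067, 1.27 rad / 2 = 0.635.

```bash
echo '[{"d": [-0.1467,0.1067,0.016],"rot": [0,-0.0005,0.635],"jaw": 1.0},{"d": [-0.1467,0.1067,0.016],"rot": [0,-0.0005,0.635],"jaw": 1.0},{"d": [-0.1467,0.1067,0.016],"rot": [0,-0.0005,0.635],"jaw": 1.0},{"d": [-0.1467,0.1067,0.016],"rot": [0,-0.0005,0.635],"jaw": 1.0},{"d": [-0.1467,0.1067,0.016],"rot": [0,-0.0005,0.635],"jaw": 1.0},{"d": [-0.1467,0.1067,0.016],"rot": [0,-0.0005,0.635],"jaw": 1.0},{"d": [-0.1467,0.1067,0.016],"rot": [0,-0.0005,0.635],"jaw": 1.0},{"d": [-0.1467,0.1067,0.016],"rot": [0,-0.0005,0.635],"jaw": 1.0},{"d": [-0.1467,0.1067,0.016],"rot": [0,-0.0005,0.635],"jaw": 1.0}]' | python3 -m jog; python3 go.py .4552 .005 .093 .042
python3 - <<'E'
from h import *
k=K('top');a,d=optics.camera('top');kw=K('wrist')
w,dw=optics.camera('wrist');cv2.imwrite('pics/w4.png',w)
h=cv2.cvtColor(w,cv2.COLOR_BGR2HSV);m=cv2.inRange(h,(5,200,120),(18,255,255))
n,l,s,c=cv2.connectedComponentsWithStats(m)
for i in range(1,n):
    if s[i,4]>300:
        ys,xs=np.nonzero(l==i);z=dw[ys,xs];q=np.array([pt('wrist',u,v,e,kw) for u,v,e in zip(xs,ys,z)]);t=q[q[:,2]>.118]
        print(s[i].tolist(),c[i],len(t),t.mean(0) if len(t) else 0, t.min(0) if len(t) else 0,t.max(0) if len(t) else 0)
m=cv2.inRange(h,(0,0,0),(179,255,60));ys,xs=np.nonzero(m);q=np.array([pt('wrist',u,v,e,kw) for u,v,e in zip(xs,ys,dw[ys,xs])])
t=q[(q[:,2]>.12)&(q[:,2]<.13)&(abs(q[:,0]-.455)<.03)];print('handle',len(t),t.mean(0),t.min(0),t.max(0))
E
```

```text
time_s: 12.65
eef_pos: [0.4534, 0.0051, 0.1974]
eef_rot: [-0.0, 1.0, 0.023, -0.002]
wrist_force: [-0.7, 0.5, -0.4]
opening: 1.001
grasp_force: 0.0
12.65 [0.4534 0.0051 0.1974] [-0.25 -0.06  1.93 -0.    1.27  1.27] 1.0011252873031466 0.0
[0.0023, 0.0002, 0.1044, -0.0006, 0.005, 0.0049]
[361, 219, 19, 42, 530] [369.80566038 242.65849057] 519 [ 0.46038993 -0.0275243   0.12414176] [ 0.4479991  -0.03345771  0.11892607] [0.53556464 0.0090252  0.33957142]
handle 699 [0.45916338 0.01196896 0.12352386] [0.44628817 0.00521854 0.12007602] [0.47104388 0.01883506 0.12694332]
```

In the tool's units: 0.104 m / 0.75 = 0.1387, 0.006 m / 0.75 = 0.008, 0.005 rad / 2 = 0.0025.

```bash
echo '[{"d": [0.004,0.008,0.0667],"rot": [0,0.0025,0.0025],"jaw": 1.0},{"d": [0.004,0.008,0.1333],"rot": [0,0.0025,0.0025],"jaw": 1.0},{"d": [0.004,0.008,0.1387],"rot": [0,0.0025,0.0025],"jaw": 1.0},{"d": [0.004,0.008,0.1387],"rot": [0,0.0025,0.0025],"jaw": 1.0}]' | python3 -m jog; python3 go.py .457 .0047 .093 .042
```

```text
time_s: 13.25
eef_pos: [0.4574, -0.001, 0.0952]
eef_rot: [0.0, 1.0, 0.019, 0.001]
wrist_force: [0.2, -0.2, 0.2]
opening: 0.999
grasp_force: 0.0
13.25 [ 0.4574 -0.001   0.0952] [-0.26  0.1   2.01  0.    1.03  1.27] 0.9985565977880908 0.0
[-0.0002, -0.0057, 0.0022, 0.0001, -0.0021, -0.0034]
```

In the tool's units: -0.0055 m / 0.75 = -0.0073, 0.002 m / 0.75 = 0.0027.

```bash
echo '[{"d": [0,-0.0073,0.0027],"jaw": 0.7},{"d": [0,-0.0073,0.0027],"jaw": 0.5},{"d": [0,-0.0073,0.0027],"jaw": 0.3},{"d": [0,-0.0073,0.0027],"jaw": 0.3},{"d": [0,-0.0073,0.0027],"jaw": 0.3}]' | python3 -m jog
cat > pad.py <<'E'
from h import *
import sys
# press-frame y of jaw block and pad from top-camera points
k=K('top');a,d=optics.camera('top');cv2.imwrite(f'pics/t{sys.argv[1]}.png',a)
f,cx,cy,V=k;Rt=V[:3,:3];o=-Rt.T@V[:3,3]
v,u=np.mgrid[240:338,315:440];D=np.stack([(u-cx)/f,-(v-cy)/f,-np.ones(u.shape)],-1)@Rt
P=o+D*d[240:338,315:440,None];c,s=np.cos(.042),np.sin(.042)
x=P[...,0]-.455;y=P[...,1]-.0325;X=c*x+s*y;Y=-s*x+c*y;Z=P[...,2]
for lo,hi in((-.06,-.03),(-.03,-.01),(.01,.03),(.03,.06)):
    b=(X>lo)&(X<hi)
    r=[]
    for zl,zh in((.046,.064),):
        q=np.sort(Y[b&(Z>zl)&(Z<zh)&(Y>0)&(Y<.118)])
        if len(q)<3: continue
        for g in np.split(q,np.nonzero(np.diff(q)>.006)[0]+1):
            if len(g)>4:r.append((len(g),*np.percentile(g,(3,50,97)).round(4).tolist()))
    print((lo,hi),r)
E
python3 pad.py 5
```

```text
time_s: 13.88
eef_pos: [0.4601, 0.0034, 0.0964]
eef_rot: [0.002, 1.0, 0.02, 0.005]
wrist_force: [-2.8, -0.6, 16.1]
opening: 0.351
grasp_force: 60.2
(-0.06, -0.03) [(75, 0.03, 0.0346, 0.0379), (53, 0.0611, 0.064, 0.0667), (79, 0.0929, 0.101, 0.1112)]
(-0.03, -0.01) [(52, 0.0302, 0.0345, 0.038), (34, 0.0617, 0.0641, 0.0662)]
(0.01, 0.03) [(55, 0.0305, 0.0347, 0.0382), (31, 0.0617, 0.0642, 0.0664)]
(0.03, 0.06) [(73, 0.0312, 0.0352, 0.0381), (50, 0.0612, 0.0642, 0.0667), (76, 0.0912, 0.1011, 0.11)]
```

Stroke 1 put the trigger fully against the handle (29.8 mm over all) and moved the pad to about 0.067. I release fully and squeeze again.

Units first: shifts go in shares of 0.75 m and turns go in shares of 2 rad. So 0.003 m / 0.75 = 0.004, 0.001 m / 0.75 = 0.0013.

```bash
echo '[{"d": [0,0.0013,0],"jaw": 1.0},{"d": [0,0.004,0],"jaw": 1.0},{"d": [0,0.004,0],"jaw": 1.0},{"d": [0,0.004,0],"jaw": 1.0},{"d": [0,0.004,0],"jaw": 1.0}]' | python3 -m jog; python3 pad.py 6a;  python3 go.py .457 .0047 .093 .042; echo '[{"d": [0,-0.004,0],"jaw": 0.7},{"d": [0,-0.004,0],"jaw": 0.5},{"d": [0,-0.004,0],"jaw": 0.3},{"d": [0,-0.004,0],"jaw": 0.3},{"d": [0,-0.004,0],"jaw": 0.3}]' | python3 -m jog; python3 pad.py 6
```

```text
time_s: 14.55
eef_pos: [0.4563, 0.0019, 0.0919]
eef_rot: [-0.0, 1.0, 0.019, 0.0]
wrist_force: [-0.5, -0.0, 0.6]
opening: 0.996
grasp_force: 0.0
(-0.06, -0.03) [(73, 0.03, 0.0345, 0.0381), (52, 0.0611, 0.0637, 0.0666), (90, 0.0915, 0.1007, 0.1108)]
(-0.03, -0.01) [(49, 0.0308, 0.0346, 0.038), (33, 0.062, 0.0641, 0.0663)]
(0.01, 0.03) [(55, 0.0304, 0.0347, 0.0384), (31, 0.0618, 0.0643, 0.0663)]
(0.03, 0.06) [(72, 0.031, 0.0351, 0.0382), (50, 0.0613, 0.0642, 0.0667), (84, 0.0914, 0.1007, 0.1093)]
14.6 [0.4564 0.0019 0.092 ] [-0.26  0.1   2.01  0.    1.03  1.27] 0.9998080453877631 0.0
[0.0007, -0.0028, -0.001, -0.0006, -0.0008, -0.0041]
time_s: 15.22
eef_pos: [0.4579, 0.003, 0.0941]
eef_rot: [0.002, 1.0, 0.02, 0.002]
wrist_force: [-2.8, -3.8, 12.5]
opening: 0.358
grasp_force: 60.1
(-0.06, -0.03) [(80, 0.0354, 0.0397, 0.0429), (48, 0.0665, 0.069, 0.0711), (78, 0.093, 0.101, 0.1083)]
(-0.03, -0.01) [(47, 0.036, 0.0399, 0.043), (36, 0.0659, 0.0694, 0.0715)]
(0.01, 0.03) [(46, 0.036, 0.0397, 0.0429), (33, 0.0659, 0.0697, 0.0716)]
(0.03, 0.06) [(74, 0.0353, 0.0397, 0.043), (49, 0.0663, 0.0689, 0.0714), (79, 0.0912, 0.101, 0.11)]
```

```bash
python3 - <<'E'
from h import *
k=K('top')
for n in('top0','t3','t5','t6a','t6'):
    a=cv2.imread(f'pics/{n}.png');h=cv2.cvtColor(a,cv2.COLOR_BGR2HSV);m=cv2.inRange(h,(5,210,130),(18,255,255));w=np.zeros_like(m);w[265:310,395:460]=255;m&=w
    ys,xs=np.nonzero(m);print(n,len(xs),(xs.min(),xs.max(),xs.mean(),ys.mean()) if len(xs) else 0)
a=cv2.imread('pics/t6a.png')[225:345,310:470];b=cv2.imread('pics/t6.png')[225:345,310:470]
cv2.imwrite('pics/c6.png',cv2.resize(np.vstack([a,b]),None,fx=2.5,fy=2.5))
E
```

```text
top0 0 0
t3 0 0
t5 0 0
t6a 0 0
t6 0 0
```

View pics/c6.png

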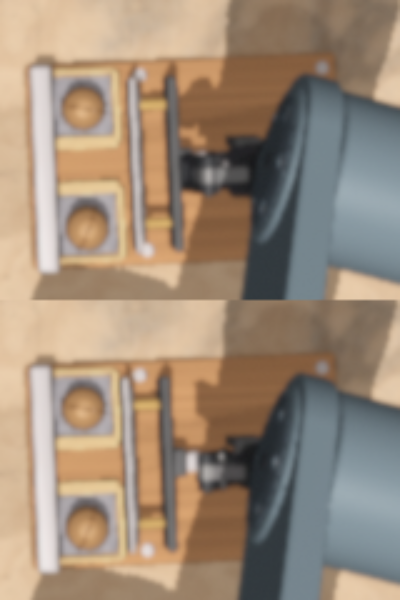

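In the tool's units: 0.004 m / 0.75 = 0.0053, 0.003 m / 0.75 = 0.004.

```bash
echo '[{"d": [0,0.004,0],"jaw": 1.0},{"d": [0,0.0053,0],"jaw": 1.0},{"d": [0,0.0053,0],"jaw": 1.0},{"d": [0,0.0053,0],"jaw": 1.0}]' | python3 -m jog; python3 - <<'E'
from h import *
for i in range(1):
    s,_=optics.camera('side');w,_=optics.camera('wrist')
u,v=map(int,proj('side',(.456,.0,.1)))
c=s[v-60:v+60,u-80:u+80]
cv2.imwrite('pics/c7.png',np.hstack([cv2.resize(c,(400,300)),cv2.resize(w,(400,300))]))
E
python3 go.py .457 .0047 .093 .042
```

```text
time_s: 15.78
eef_pos: [0.4563, 0.0011, 0.0918]
eef_rot: [-0.001, 1.0, 0.019, 0.0]
wrist_force: [-0.9, -1.1, -0.3]
opening: 1.0
grasp_force: 0.0
15.875 [0.4564 0.001  0.092 ] [-0.26  0.1   2.01  0.    1.03  1.27] 1.0017705786795312 0.0
[0.0007, -0.0037, -0.001, -0.0007, -0.0009, -0.004]
```

View pics/c7.png

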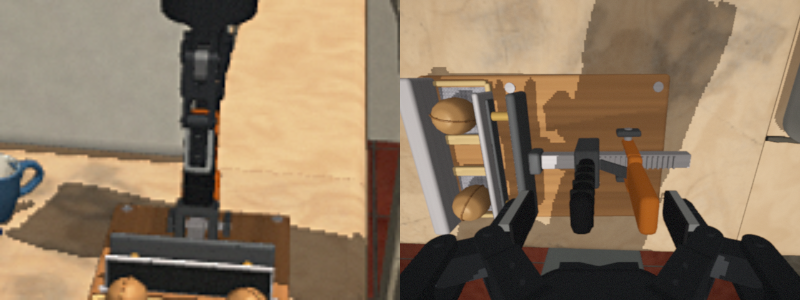

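In the wrist view the trigger (645,190) stands clear of both the handle (582,190) and the finger (680,215). I measure its gap to the handle.

```bash
cat > trig.py <<'E'
from h import *
import sys
kw=K('wrist');w,dw=optics.camera('wrist');cv2.imwrite(f'pics/wt{sys.argv[1]}.png',w)
f,cx,cy,V=kw;Rt=V[:3,:3];o=-Rt.T@V[:3,3];v,u=np.mgrid[0:480,0:640]
P=o+(np.stack([(u-cx)/f,-(v-cy)/f,-np.ones(u.shape)],-1)@Rt)*dw[...,None]
h=cv2.cvtColor(w,cv2.COLOR_BGR2HSV);c,s=np.cos(.042),np.sin(.042)
x=P[...,0]-.455;y=P[...,1]-.0325;X=c*x+s*y;Y=-s*x+c*y;Z=P[...,2]
for nm,m in(('trig',cv2.inRange(h,(5,200,100),(18,255,255))),('handle',cv2.inRange(h,(0,0,0),(179,255,60)))):
  for zl,zh in((.09,.11),(.118,.132)):
    q=Y[(m>0)&(abs(X)<.02)&(Z>zl)&(Z<zh)&(Y<0)&(Y>-.072)]
    if len(q)>5:print(nm,zl,len(q),np.percentile(q,(2,50,98)).round(4))
E
python3 trig.py a
```

```text
trig 0.09 807 [-0.0644 -0.0568 -0.0544]
trig 0.118 1901 [-0.0649 -0.0594 -0.0546]
handle 0.09 727 [-0.0275 -0.0215 -0.0144]
handle 0.118 2119 [-0.0272 -0.0211 -0.0147]
```

In the tool's units: -0.004 m / 0.75 = -0.0053, -0.002 m / 0.75 = -0.0027.

```bash
echo '[{"d": [0,-0.0027,0],"jaw": 0.7},{"d": [0,-0.0053,0],"jaw": 0.5},{"d": [0,-0.0053,0],"jaw": 0.25},{"d": [0,-0.0053,0],"jaw": 0.25},{"d": [0,-0.0053,0],"jaw": 0.25},{"d": [0,-0.0053,0],"jaw": 0.25}]' | python3 -m jog; python3 pad.py 8; python3 trig.py b
```

```text
time_s: 16.68
eef_pos: [0.4579, 0.003, 0.0941]
eef_rot: [0.002, 1.0, 0.02, 0.002]
wrist_force: [-3.3, -4.8, 12.0]
opening: 0.353
grasp_force: 59.6
(-0.06, -0.03) [(74, 0.0406, 0.0444, 0.0477), (50, 0.0707, 0.0739, 0.0762), (86, 0.0931, 0.1011, 0.11)]
(-0.03, -0.01) [(48, 0.0398, 0.0441, 0.0476), (34, 0.071, 0.0735, 0.0757)]
(0.01, 0.03) [(50, 0.0399, 0.0441, 0.0478), (31, 0.0715, 0.0737, 0.0757)]
(0.03, 0.06) [(76, 0.0402, 0.0446, 0.0479), (51, 0.0708, 0.0743, 0.0764), (86, 0.0912, 0.1006, 0.1102)]
trig 0.09 620 [-0.046  -0.0409 -0.0334]
trig 0.118 1528 [-0.0398 -0.0345 -0.0292]
handle 0.09 1048 [-0.0565 -0.0216 -0.0024]
handle 0.118 3332 [-0.0558 -0.021  -0.003 ]
```

In the tool's units: 0.004 m / 0.75 = 0.0053, 0.003 m / 0.75 = 0.004.

```bash
echo '[{"d": [0,0.004,0],"jaw": 1.0},{"d": [0,0.0053,0],"jaw": 1.0},{"d": [0,0.0053,0],"jaw": 1.0},{"d": [0,0.0053,0],"jaw": 1.0}]' | python3 -m jog >/dev/null; python3 trig.py c;  echo '[{"jaw": 1.0},{"jaw": 1.0},{"jaw": 1.0},{"jaw": 1.0}]' | python3 -m jog >/dev/null; python3 trig.py d; echo '[{"jaw": 1.0},{"jaw": 1.0},{"jaw": 1.0},{"jaw": 1.0},{"jaw": 1.0},{"jaw": 1.0},{"jaw": 1.0},{"jaw": 1.0}]' | python3 -m jog; python3 trig.py e; python3 pad.py 9
```

```text
trig 0.09 805 [-0.0645 -0.0567 -0.0544]
trig 0.118 1882 [-0.065  -0.0594 -0.0546]
handle 0.09 726 [-0.0276 -0.0215 -0.0144]
handle 0.118 2113 [-0.0272 -0.0211 -0.0147]
trig 0.09 809 [-0.0646 -0.0569 -0.0543]
trig 0.118 1870 [-0.065  -0.0594 -0.0546]
handle 0.09 708 [-0.0275 -0.0216 -0.0144]
handle 0.118 2116 [-0.0272 -0.0211 -0.0148]
time_s: 18.88
eef_pos: [0.4567, 0.0006, 0.0922]
eef_rot: [-0.0, 1.0, 0.019, 0.001]
wrist_force: [-1.0, -0.2, -0.3]
opening: 0.998
grasp_force: 0.0
trig 0.09 795 [-0.0645 -0.0566 -0.0544]
trig 0.118 1886 [-0.065  -0.0594 -0.0546]
handle 0.09 714 [-0.0275 -0.0215 -0.0144]
handle 0.118 2112 [-0.0272 -0.0212 -0.0147]
(-0.06, -0.03) [(78, 0.0405, 0.0445, 0.0479), (50, 0.071, 0.074, 0.0764), (86, 0.0922, 0.1017, 0.1112)]
(-0.03, -0.01) [(47, 0.0399, 0.044, 0.0477), (32, 0.0714, 0.0736, 0.0757)]
(0.01, 0.03) [(51, 0.0403, 0.0443, 0.0478), (33, 0.0715, 0.0735, 0.0758)]
(0.03, 0.06) [(75, 0.0404, 0.0447, 0.0479), (50, 0.0708, 0.074, 0.0765), (82, 0.0911, 0.1008, 0.1101)]
```

The trigger returns fully within 4 rows. Each stroke now gains one tooth, about 5 mm, and the pad face is at about 0.077. Two more strokes are safe.

In the tool's units: -0.004 m / 0.75 = -0.0053, -0.002 m / 0.75 = -0.0027.

```bash
echo '[{"d": [0,-0.0027,0],"jaw": 0.7},{"d": [0,-0.0053,0],"jaw": 0.5},{"d": [0,-0.0053,0],"jaw": 0.2},{"d": [0,-0.0053,0],"jaw": 0.2},{"d": [0,-0.0053,0],"jaw": 0.2},{"d": [0,-0.0053,0],"jaw": 0.2}]' | python3 -m jog; python3 pad.py 10; echo '[{"d": [0,0.004,0],"jaw": 1.0},{"d": [0,0.0053,0],"jaw": 1.0},{"d": [0,0.0053,0],"jaw": 1.0},{"d": [0,0.0053,0],"jaw": 1.0},{"d": [0,0.0053,0],"jaw": 1.0}]' | python3 -m jog>/dev/null;  echo '[{"d": [0,-0.0027,0],"jaw": 0.7},{"d": [0,-0.0053,0],"jaw": 0.5},{"d": [0,-0.0053,0],"jaw": 0.2},{"d": [0,-0.0053,0],"jaw": 0.2},{"d": [0,-0.0053,0],"jaw": 0.2},{"d": [0,-0.0053,0],"jaw": 0.2}]' | python3 -m jog;python3 pad.py 11; python3 trig.py f
```

```text
time_s: 19.73
eef_pos: [0.458, 0.003, 0.0941]
eef_rot: [0.002, 1.0, 0.02, 0.002]
wrist_force: [-3.9, -4.2, 13.7]
opening: 0.356
grasp_force: 59.7
(-0.06, -0.03) [(72, 0.0448, 0.0492, 0.0527), (49, 0.0759, 0.0785, 0.0812), (73, 0.0918, 0.1011, 0.1101)]
(-0.03, -0.01) [(53, 0.0453, 0.0496, 0.0529), (35, 0.075, 0.0792, 0.0812)]
(0.01, 0.03) [(54, 0.0454, 0.0496, 0.053), (37, 0.0752, 0.079, 0.0813)]
(0.03, 0.06) [(70, 0.0452, 0.0498, 0.0529), (50, 0.0761, 0.0787, 0.0815), (81, 0.0914, 0.1006, 0.1118)]
time_s: 21.15
eef_pos: [0.4579, 0.003, 0.0941]
eef_rot: [0.002, 1.0, 0.02, 0.002]
wrist_force: [-4.1, -4.6, 13.9]
opening: 0.356
grasp_force: 59.8
(-0.06, -0.03) [(74, 0.0499, 0.0542, 0.0578), (48, 0.0814, 0.084, 0.0861), (81, 0.0951, 0.1028, 0.1131)]
(-0.03, -0.01) [(47, 0.0511, 0.0549, 0.0578), (34, 0.081, 0.0843, 0.0864)]
(0.01, 0.03) [(42, 0.0511, 0.0539, 0.0573), (34, 0.0807, 0.0832, 0.0863)]
(0.03, 0.06) [(77, 0.0502, 0.0546, 0.0578), (127, 0.0815, 0.0971, 0.1103)]
trig 0.09 614 [-0.0458 -0.0409 -0.0337]
trig 0.118 1537 [-0.0399 -0.0345 -0.0292]
handle 0.09 1030 [-0.0565 -0.0216 -0.0024]
handle 0.118 3313 [-0.0557 -0.021  -0.0032]
```

In the tool's units: 0.004 m / 0.75 = 0.0053, 0.003 m / 0.75 = 0.004.

```bash
echo '[{"d": [0,0.004,0],"jaw": 1.0},{"d": [0,0.0053,0],"jaw": 1.0},{"d": [0,0.0053,0],"jaw": 1.0},{"d": [0,0.0053,0],"jaw": 1.0},{"d": [0,0.0053,0],"jaw": 1.0}]' | python3 -m jog>/dev/null;  echo '[{"d": [0,-0.0027,0],"jaw": 0.7},{"d": [0,-0.0053,0],"jaw": 0.5},{"d": [0,-0.0053,0],"jaw": 0.2},{"d": [0,-0.0053,0],"jaw": 0.2},{"d": [0,-0.0053,0],"jaw": 0.2},{"d": [0,-0.0053,0],"jaw": 0.2}]' | python3 -m jog;python3 pad.py 12
```

```text
time_s: 22.62
eef_pos: [0.4579, 0.003, 0.0941]
eef_rot: [0.002, 1.0, 0.02, 0.002]
wrist_force: [-4.4, -4.6, 13.4]
opening: 0.357
grasp_force: 59.8
(-0.06, -0.03) [(72, 0.0551, 0.0594, 0.0626), (121, 0.0855, 0.1026, 0.1157)]
(-0.03, -0.01) [(53, 0.0548, 0.059, 0.0625), (32, 0.0863, 0.0885, 0.0905)]
(0.01, 0.03) [(49, 0.0548, 0.0591, 0.0627), (35, 0.0849, 0.0885, 0.0907)]
(0.03, 0.06) [(73, 0.0554, 0.0595, 0.0629), (136, 0.0858, 0.1028, 0.1175)]
```

In the tool's units: 0.004 m / 0.75 = 0.0053, 0.003 m / 0.75 = 0.004.

```bash
echo '[{"d": [0,0.004,0],"jaw": 1.0},{"d": [0,0.0053,0],"jaw": 1.0},{"d": [0,0.0053,0],"jaw": 1.0},{"d": [0,0.0053,0],"jaw": 1.0},{"d": [0,0.0053,0],"jaw": 1.0}]' | python3 -m jog>/dev/null;  echo '[{"d": [0,-0.0027,0],"jaw": 0.7},{"d": [0,-0.0053,0],"jaw": 0.5},{"d": [0,-0.0053,0],"jaw": 0.2},{"d": [0,-0.0053,0],"jaw": 0.2},{"d": [0,-0.0053,0],"jaw": 0.2},{"d": [0,-0.0053,0],"jaw": 0.2}]' | python3 -m jog;python3 pad.py 13
```

```text
time_s: 24.05
eef_pos: [0.458, 0.003, 0.0942]
eef_rot: [0.002, 1.0, 0.019, 0.002]
wrist_force: [-4.0, -5.1, 14.1]
opening: 0.356
grasp_force: 59.5
(-0.06, -0.03) [(77, 0.0595, 0.0638, 0.0673), (131, 0.0855, 0.101, 0.1155)]
(-0.03, -0.01) [(48, 0.0605, 0.0643, 0.0675), (30, 0.0861, 0.0885, 0.0907)]
(0.01, 0.03) [(43, 0.0605, 0.0643, 0.0674), (33, 0.0864, 0.0887, 0.0908)]
(0.03, 0.06) [(73, 0.0597, 0.0638, 0.0675), (47, 0.0858, 0.0882, 0.0909), (83, 0.0988, 0.108, 0.116)]
```

The pad is now pushed back about 5 mm, so one more stroke should bring it halfway.

In the tool's units: 0.004 m / 0.75 = 0.0053, 0.003 m / 0.75 = 0.004.

```bash
echo '[{"d": [0,0.004,0],"jaw": 1.0},{"d": [0,0.0053,0],"jaw": 1.0},{"d": [0,0.0053,0],"jaw": 1.0},{"d": [0,0.0053,0],"jaw": 1.0},{"d": [0,0.0053,0],"jaw": 1.0}]' | python3 -m jog>/dev/null; python3 pad.py 13b; echo '[{"d": [0,-0.0027,0],"jaw": 0.7},{"d": [0,-0.0053,0],"jaw": 0.5},{"d": [0,-0.0053,0],"jaw": 0.2},{"d": [0,-0.0053,0],"jaw": 0.2},{"d": [0,-0.0053,0],"jaw": 0.2},{"d": [0,-0.0053,0],"jaw": 0.2},{"d": [0,-0.0053,0],"jaw": 0.2}]' | python3 -m jog;python3 pad.py 14; python3 trig.py g; python3 - <<'E'
from h import *
t=cv2.imread('pics/t14.png')[230:345,310:460];s,_=optics.camera('side')
u,v=map(int,proj('side',(.45,.12,.03)));c=s[v-60:v+60,u-78:u+78]
cv2.imwrite('pics/c14.png',np.hstack([cv2.resize(t,(390,300)),cv2.resize(c,(390,300))]))
E
```

```text
(-0.06, -0.03) [(76, 0.0595, 0.0638, 0.0674), (48, 0.0853, 0.0879, 0.0903), (86, 0.0981, 0.1072, 0.1166)]
(-0.03, -0.01) [(48, 0.0603, 0.064, 0.0675), (32, 0.0862, 0.0885, 0.0905)]
(0.01, 0.03) [(44, 0.0605, 0.0644, 0.0674), (33, 0.0864, 0.0887, 0.0908)]
(0.03, 0.06) [(74, 0.0598, 0.0638, 0.0675), (127, 0.0858, 0.1023, 0.1155)]
time_s: 25.65
eef_pos: [0.458, 0.0031, 0.0944]
eef_rot: [0.002, 1.0, 0.019, 0.002]
wrist_force: [-6.1, -5.3, 17.0]
opening: 0.347
grasp_force: 60.3
(-0.06, -0.03) [(74, 0.0636, 0.0677, 0.0713), (49, 0.0854, 0.0878, 0.0908), (73, 0.0986, 0.1066, 0.1158)]
(-0.03, -0.01) [(51, 0.0642, 0.0681, 0.0713), (32, 0.0847, 0.0883, 0.0906)]
(0.01, 0.03) [(47, 0.0642, 0.0682, 0.0713), (34, 0.0864, 0.0887, 0.0907)]
(0.03, 0.06) [(70, 0.0638, 0.0675, 0.0714), (130, 0.0861, 0.1026, 0.1158)]
trig 0.09 620 [-0.046  -0.0409 -0.0334]
trig 0.118 1530 [-0.0398 -0.0345 -0.0292]
handle 0.09 1004 [-0.0561 -0.0214 -0.0024]
handle 0.118 3194 [-0.0557 -0.021  -0.0028]
```

View pics/c14.png

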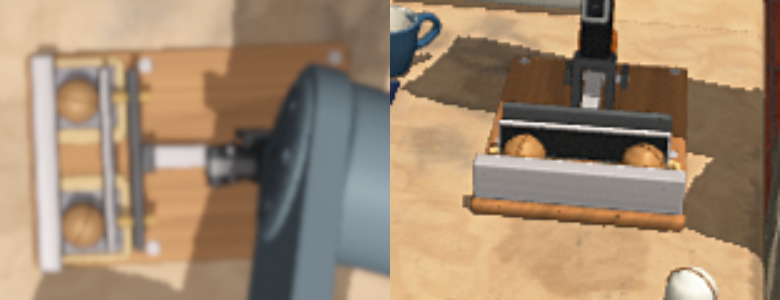

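Both nuts are held upright between pad and anvil, at (78,100) and (82,225) in the top crop. The pad is pushed back about 9 mm and the trigger is held squeezed.

```bash
python3 -c "
from bench import workorder
print(workorder.hand_in())"
```

```text
the job is handed in; nothing more can be done
None
```

The job is handed in: both brown walnuts stand clamped against the anvil, the pad is pushed back about 9 mm of its 20 mm, and the trigger is still squeezed. It took about 26 s on the robot's clock.

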